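Close the board vise with its crank

ROBOT

A 6-joint arm with a two-finger parallel gripper is mounted at the origin on the work surface. World frame = base frame: x ahead of the robot, y to its left, z up, the work surface at z = 0. Lengths are in m, angles in rad, forces in N, time in s.
With the tool pointing down it reaches from about 0.4 to 0.825 m from the base axis. Payload 7 kg.
Tool frame: the origin (TCP) lies midway between the tips of the shut fingers; the grasp point (between the pads) lies bot.grip_point_offset behind it (bot.grip_point_offset is the distance from the TCP to the grasp point, in m); z points along the fingers, y is the direction in which the jaws open and shut (so a half turn about z gives the same grasp; the last joint's range is limited). The gripper opens to 85 mm and grips with 20 to 120 N. Pads are 22 mm wide; open, the fingers measure 114 mm over their backs; the gripper's body (76 mm by 85 mm) begins 54 mm behind the grasp point. The pads swing forward as they close: fully open they stand 13 mm farther back than shut.
Start: joints at [1.505, 0.359, 0.012, 0, -1.224, -0.288], TCP at [0.234, 0.633, 0.231] pointing down, gripper open.
Joint ranges: [-3.07, 3.07], [-1.43, 2.12], [-1.02, 1.25], [-3.03, 1.67], [-3.05, -0], [-3.03, 3.03]. Speed limits (rad/s): [2.39, 2.39, 3.01, 3.14, 3.14, 3.14].

INTERFACE

Orientations are given as a rotation vector (axis times angle).
In Python, from plant import bot gives the robot as it stands. The module is installed in compiled form; this text tells all that it offers. Calls block until the motion is done:
- bot.move_ptp(position, orientation): joint-space move of the TCP to a pose.
- bot.move_l(position, attitude=None, vel=0.15): straight line of the TCP; attitude=None keeps the orientation; vel is the mean speed in m/s.
- bot.move_j(angles): joint-space move.
- bot.let_go() and bot.close(): open the fingers fully, or close them until they stop; the grip force is fixed at half the most.
- bot.sleep(seconds).
- bot.solve_ik(position, orientation): joint angles nearest the present ones, or None.
- bot.get_state(): the state.
- bot.capture(name): name is "scene" or "top" or "wrist"; returns (picture, depth): 480x640x3 uint8, red, green, blue; 480x640 float32, m along the optical axis (not along the pixel's ray), 0 where there is no reading.
- bot.camera_model(name): a dict with "mtx" (3x3 intrinsics, pixels), "k1" (the pictures are not rectified: a ray, as slopes to the right and down, at radius r is drawn at 1 + k1 r^2 times it, then the intrinsics apply), "cam_to_world" (4x4, takes a point from camera to world coordinates); the wrist camera has in their place "mount" (4x4, takes a point from camera to tool coordinates, whose origin is the TCP and whose axes are the flange's). Camera axes: x right, y down, z forward; pixel columns grow to the right and rows downward; lengths in m; the calibration is good to about 2 mm. A picture is of the moment at which its call begins: read the wrist's pose just before it. camera_model takes no time and is no camera call.
A pose or a line that the arm cannot do raises bot.Unreachable and nothing moves.
- bot.finish_job(): hands the job in, once; it reports no verdict.
The state is a dict: "t": time; "q": joint angles; "dq": joint speeds; "tau": joint torques, N m; "tcp_pos": TCP position; "tcp_rot": TCP orientation; "ft_force": force on the tool from outside, world axes, zero at the start; "moment": the same for the moment, N m; "grip_width": opening from 0.0 (shut) to 1.0 (fully open).
Only numpy, scipy, OpenCV 4.12 (cv2) and the standard library are available. Lean on these libraries where they do the work, as an engineer would, in place of code of your own. Each camera call takes 0.05 s, during which the arm holds its last target. There are 200 camera calls.

TASK

Fit the large crank, the one with the square socket, all the way down onto the upright square shaft end of the circuit-board vise and wind it clockwise (seen from above) until the moving jaw has closed up against the edge of the board. Leave the crank sitting on the shaft, and leave the small crank where it lies.

Things in the scene. Friction and masses are not known exactly. Their poses are not given: they have to be found in the camera images.
- crank: Large loose steel crank, 0.3 kg. Hub 36 mm square, 32 tall, 19 mm square hole through it, grip across y. Flat arm (18 wide, 8 thick, top flush with hub) along +x to an upright black handle 80 mm from the hub axis: 22 mm thick, 33 to 78 mm above the hub's underside, spinning freely on its own axis (hold firmly). Centre of mass 13 mm from hub axis. Origin: centre of hub's underside, z up.
- vise: Fixed grey board vise. Origin: on its upright shaft's axis, at table level; +y runs along the bed to jaw and green board. Shaft: collar 34 mm wide, top at 65 mm, where a crank fully home rests; 16 mm square up to 83 mm, cone to 92 mm. All else is below 59 mm: gear block 66 x 70 mm round the shaft, base to 240 mm along +y. Crank fits in any quarter turn, play 1.5 mm a side, 12 degrees.
- screw (a joint): Angle of the vise's square shaft, rad, growing clockwise seen from above; starts at 0 to 4.5. The moving jaw advances 16 mm a turn and meets the board at 12.57, a hard stop. At 0 the square's flats lie along the vise's x and y; at angle a it is turned clockwise by a. Light friction (0.03 N m); stays where left.
- small_crank: Small loose crank that does not fit: round hub 22 mm wide, 24 mm tall, 9 mm round hole; 14 mm handle 48 mm along +x, top at 50 mm. Origin: centre of the hub's underside. Either crank may lie in either place.
Mind the look-alikes: they are no part of the job. What is shaped like the crank but pink is not meant.

How it is judged:
By the outcome, as a careful person would: the job done as asked, in the order asked, and still so for the second after the job is handed in, with the robot touching nothing.
It also fails if it takes over 72 s, if anything falls off the work surface, if the arm or the gripper's body presses on something with over 40 N, if the wrist force passes 120 N, or if a joint passes its speed limit or range.

## Working session

There is one attempt and no reset: what is moved stays moved. The work goes in short steps, each a Python script; the robot and the scene stay as the last script left them, time stands still between calls to the robot, and variables do not carry over. Pictures are saved under pics/ and viewed, about 8 in all and at most 12, crops included, and the job is handed in when it is done.

```bash
mkdir -p pics; ls; python3 - <<'E'
from plant import bot
import cv2,numpy as np
for n in("scene","top"):
    p,d=bot.capture(n); cv2.imwrite(f"pics/{n}0.png",p[:,:,::-1]); np.save(f"pics/{n}0.npy",d)
    m=bot.camera_model(n); print(n,m["mtx"].tolist(),m["k1"],np.round(m["cam_to_world"],3).tolist())
print(bot.camera_model("wrist"),bot.grip_point_offset); s=bot.get_state(); print(s)
E
```

```text
pics
scene [[454.55353199251516, 0.0, 318.47504066742977], [0.0, 454.55353199251516, 245.2490065655458], [0.0, 0.0, 1.0]] -0.10157359213861455 [[-0.553, 0.46, -0.695, 0.994], [0.833, 0.324, -0.448, 0.237], [0.019, -0.827, -0.562, 0.398], [0.0, 0.0, 0.0, 1.0]]
top [[443.17956466881213, 0.0, 317.76908444562434], [0.0, 443.17956466881213, 228.7630989951453], [0.0, 0.0, 1.0]] -0.08879546686396403 [[0.01, -0.987, 0.161, 0.423], [-1.0, -0.008, 0.015, -0.057], [-0.013, -0.161, -0.987, 0.727], [0.0, 0.0, 0.0, 1.0]]
{'mtx': array([[409.19513377,   0.        , 321.04518329],
       [  0.        , 409.19513377, 243.54964527],
       [  0.        ,   0.        ,   1.        ]]), 'k1': -0.01832543852792483, 'mount': array([[-2.59453203e-05, -9.56254497e-01, -2.92536043e-01,
         7.43896636e-02],
       [ 9.99999975e-01, -9.01400106e-05,  2.05962555e-04,
         1.56533941e-04],
       [-2.23321822e-04, -2.92536030e-01,  9.56254475e-01,
        -1.41776030e-01],
       [ 0.00000000e+00,  0.00000000e+00,  0.00000000e+00,
         1.00000000e+00]])} 0.0187
{'t': 0.1, 'q': array([ 1.50511626e+00,  3.59305251e-01,  1.11590701e-02, -2.83211178e-04,
       -1.22411978e+00, -2.88115352e-01]), 'dq': array([-0.00042691, -0.00125117,  0.0017143 ,  0.0009659 ,  0.00019186,
       -0.00055675]), 'tau': array([-8.64645099e-04, -5.84764016e+01,  2.94109726e+01,  6.95463225e+00,
       -3.18088576e-03,  4.62951789e-06]), 'tcp_pos': array([0.23373573, 0.63278059, 0.23047216]), 'tcp_rot': array([ 3.09107258e+00, -5.52733429e-01, -1.59412427e-04]), 'ft_force': array([-1.07057144, -0.44762869, -0.12640524]), 'moment': array([0.00070296, 0.02547197, 0.00817732]), 'grip_width': 1.003565116223721}
```

View pics/top0.png

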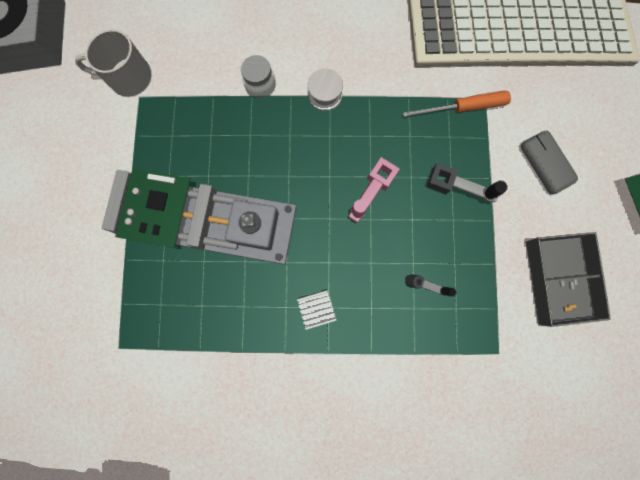

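View pics/scene0.png

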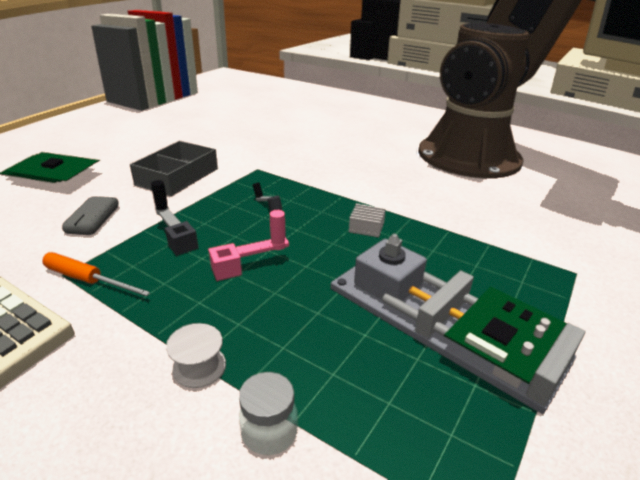

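The top view shows the large black crank with its square hub at (443,178) and its handle at (497,190). The small crank is at (413,281), the pink decoy at (385,170), and the vise shaft at (250,222) with the board and jaw to its left. The scene view confirms the same layout.

```bash
cat > h.py <<'E'
from plant import bot
import cv2,numpy as np
from scipy.spatial.transform import Rotation as R
def rays(m,px):
    u=cv2.undistortPoints(np.float64(px).reshape(-1,1,2),m["mtx"],np.array([m["k1"],0,0,0.]))[:,0]
    return np.c_[u,np.ones(len(u))]
def toplane(m,T,px,z):
    d=rays(m,px)@T[:3,:3].T; o=T[:3,3]
    return o+d*((z-o[2])/d[:,2])[:,None]
def topz(px,z):
    m=bot.camera_model("top"); return toplane(m,m["cam_to_world"],px,z)
def wrist():
    s=bot.get_state(); m=bot.camera_model("wrist")
    T=np.eye(4);T[:3,:3]=R.from_rotvec(s["tcp_rot"]).as_matrix();T[:3,3]=s["tcp_pos"]
    p,d=bot.capture("wrist"); return p,d,m,T@m["mount"]
def cloud(d,m,T):   # world xyz per pixel
    v,u=np.mgrid[:480,:640]; r=rays(m,np.c_[u.ravel(),v.ravel()])*d.reshape(-1,1)
    return (r@T[:3,:3].T+T[:3,3]).reshape(480,640,3)
def down(yaw):      # tool z down, tool x at world heading yaw
    return R.from_matrix(np.array([[np.cos(yaw),np.sin(yaw),0],[np.sin(yaw),-np.cos(yaw),0],[0,0,-1]])).as_rotvec()
def yaw(): 
    a=R.from_rotvec(bot.get_state()["tcp_rot"]).as_matrix(); return np.arctan2(a[1,0],a[0,0])
E
python3 - <<'E'
from h import *
h=topz([(443,178)],.032)[0]; k=topz([(497,189)],.078)[0]; s=topz([(250,222)],.092)[0]
print(h,k,np.hypot(*(k-h)[:2]),np.degrees(np.arctan2(*(k-h)[1::-1])),s)
print("small",topz([(413,281)],.024),"pink",topz([(385,170),(357,212)],.032),"vise corner",topz([(296,206),(286,262),(190,176),(185,246)],.0))
print("yaw now",np.degrees(yaw()))
for p,z in((h,.18),(s,.25)):
  for w in range(-180,180,30):
    q=bot.solve_ik([p[0],p[1],z],down(np.radians(w))); print(w,None if q is None else np.round(q,2))
E
```

```text
[ 0.62174406 -0.24965703  0.032     ] [ 0.5924118  -0.31955824  0.078     ] 0.07580607453949391 -112.76411634578366 [0.53587734 0.05139721 0.092     ]
small [[ 0.45533271 -0.19805074  0.024     ]] pink [[ 0.6341709  -0.15518272  0.032     ]
 [ 0.56410244 -0.10923244  0.032     ]] vise corner [[ 0.58009594 -0.00942033  0.        ]
 [ 0.4858871   0.00535148  0.        ]
 [ 0.63173287  0.1739874   0.        ]
 [ 0.51072417  0.17532283  0.        ]]
yaw now -20.276501986945192
-180 [-0.09  0.38 -0.07  0.   -1.12 -1.48]
-150 [-0.09  0.38 -0.07  0.   -1.12 -0.96]
-120 [-0.09  0.38 -0.07  0.   -1.12 -0.43]
-90 [-0.09  0.38 -0.07  0.   -1.12  0.09]
-60 [-0.09  0.38 -0.07  0.   -1.12  0.62]
-30 [-0.09  0.38 -0.07  0.   -1.12  1.14]
0 [-0.09  0.38 -0.07  0.   -1.12  1.66]
30 [-0.09  0.38 -0.07  0.   -1.12  2.19]
60 [-0.09  0.38 -0.07 -0.   -1.12  2.71]
90 None
120 [-0.09  0.38 -0.07  0.   -1.12 -2.53]
150 [-0.09  0.38 -0.07  0.   -1.12 -2.  ]
-180 [ 0.46  0.12 -0.26  0.   -1.19 -2.03]
-150 [ 0.46  0.12 -0.26 -0.   -1.19 -1.51]
-120 [ 0.46  0.12 -0.26  0.   -1.19 -0.98]
-90 [ 0.46  0.12 -0.26  0.   -1.19 -0.46]
-60 [ 0.46  0.12 -0.26  0.   -1.19  0.06]
-30 [ 0.46  0.12 -0.26  0.   -1.19  0.59]
0 [ 0.46  0.12 -0.26  0.   -1.19  1.11]
30 [ 0.46  0.12 -0.26  0.   -1.19  1.63]
60 [ 0.46  0.12 -0.26 -0.   -1.19  2.16]
90 [ 0.46  0.12 -0.26  0.   -1.19  2.68]
120 None
150 [ 0.46  0.12 -0.26  0.   -1.19 -2.55]
```

```bash
python3 - <<'E'
from h import *
bot.move_ptp([.536,.051,.24],down(np.radians(-90)))
p,d,m,T=wrist(); np.savez("pics/wv.npz",p=p,d=d,T=T); 
bot.move_ptp([.622,-.25,.19],down(np.radians(67)))
p2,d2,m,T2=wrist(); np.savez("pics/wc.npz",p=p2,d=d2,T=T2)
big=np.vstack([p,p2])[:,:,::-1]; cv2.imwrite("pics/w1.png",np.hstack([cv2.resize(p,(400,300)),cv2.resize(p2,(400,300))])[:,:,::-1])
cv2.imwrite("pics/v.png",p[:,:,::-1]);cv2.imwrite("pics/c.png",p2[:,:,::-1])
print(bot.get_state()["t"],bot.get_state()["q"])
for p,d,T in((p,d,T),(p2,d2,T2)):
    P=cloud(d,m,T); z=P[...,2]
    print(np.percentile(z[d>0],[1,10,50,90,99,99.9]))
E
```

```text
5.3 [-9.16223515e-02  3.77128388e-01 -5.63079604e-02  8.27600406e-06
 -1.13715418e+00  2.83181829e+00]
[-0.00212066 -0.00104874  0.00048329  0.30542624  0.32528711  0.32850687]
[-0.00224644 -0.00120315  0.0004067   0.25554793  0.27538282  0.27859535]
```

View pics/v.png

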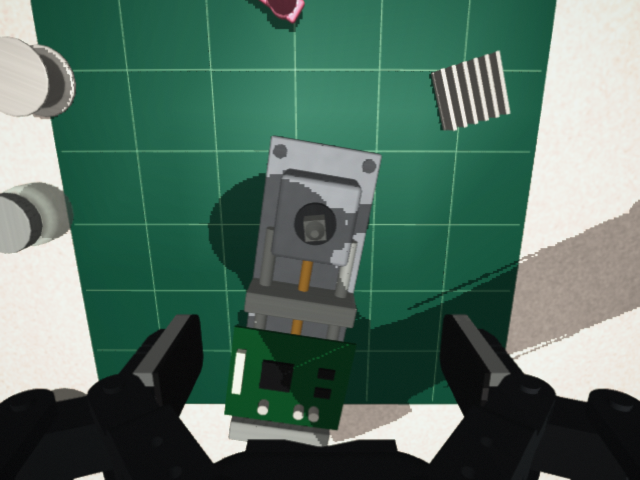

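View pics/c.png

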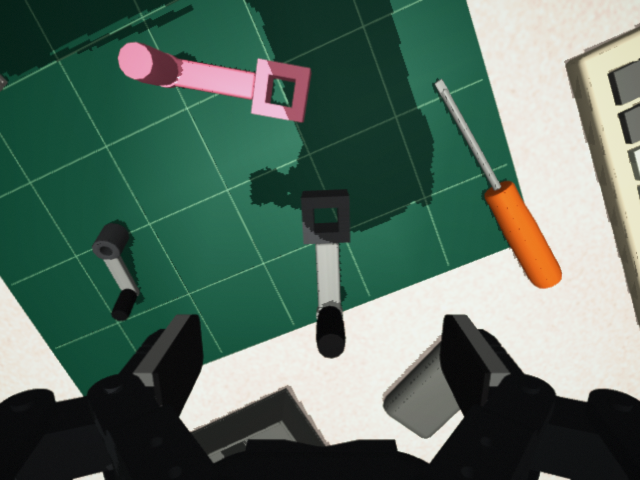

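The wrist view of the vise shows the square shaft on its dark collar at (314,228), the jaw at about (300,300) and the board below it. The wrist view of the crank shows the square hub at (326,216), with the socket open and the handle at (330,340).

```bash
python3 - <<'E'
from h import *
m=bot.camera_model("wrist")
W=np.load("pics/wc.npz");P=cloud(W["d"],m,W["T"])
def sel(P,d,c,r,lo,hi):
    k=(d>0)&(np.hypot(P[...,0]-c[0],P[...,1]-c[1])<r)&(P[...,2]>lo)&(P[...,2]<hi); return k
def rect(Q,n):
    (c,s,a)=cv2.minAreaRect((Q[:,:2]*1e4).astype(np.float32)); print(n,len(Q),"c",np.round(np.array(c)/1e4,4),"size mm",np.round(np.array(s)/10,1),"ang",round(a,1),"z",np.median(Q[:,2]).round(4))
for lo in(.022,.026,.029): rect(P[sel(P,W["d"],(.622,-.25),.03,lo,.04)],f"hub{lo}")
k=sel(P,W["d"],(.592,-.32),.03,.066,.09); rect(P[k],"handle top")
k=sel(P,W["d"],(.607,-.285),.014,.02,.04); rect(P[k],"arm")
# image contour of the dark hub top, plane z=.032
g=cv2.cvtColor(W["p"],cv2.COLOR_RGB2GRAY)
V=np.load("pics/wv.npz");PV=cloud(V["d"],m,V["T"]);d=V["d"]
for lo,hi in((.06,.07),(.069,.1),(.078,.1),(.086,.1)):
    rect(PV[sel(PV,d,(.536,.051),.03,lo,hi)],f"shaft{lo}")
rect(PV[sel(PV,d,(.536,.051),.07,.05,.0605)],"gear block")
a=V["p"][185:270,270:360];b=W["p"][170:260,280:370]
o=np.hstack([cv2.resize(a,(400,400),interpolation=2),cv2.resize(b,(400,400),interpolation=2)])
o=np.clip(o.astype(float)*2,0,255).astype(np.uint8); cv2.imwrite("pics/crop1.png",o[:,:,::-1])
E
```

```text
hub0.022 2143 c [ 0.6235 -0.2561] size mm [49.3 36. ] ang 69.6 z 0.031
hub0.026 2059 c [ 0.6235 -0.2561] size mm [49.3 36. ] ang 69.6 z 0.0311
hub0.029 1991 c [ 0.6234 -0.2561] size mm [49.3 36. ] ang 69.7 z 0.0311
handle top 802 c [ 0.5976 -0.3241] size mm [21.2 20.4] ang 52.1 z 0.0768
arm 627 c [ 0.6118 -0.2868] size mm [27.9 17.7] ang 69.2 z 0.031
shaft0.06 893 c [0.5403 0.0579] size mm [33.  33.5] ang 1.5 z 0.0642
shaft0.069 519 c [0.5404 0.058 ] size mm [16.  16.4] ang 4.9 z 0.0836
shaft0.078 457 c [0.5404 0.058 ] size mm [16.  16.4] ang 5.0 z 0.0842
shaft0.086 172 c [0.5407 0.0582] size mm [11.2 11. ] ang 3.5 z 0.0891
gear block 5200 c [0.5404 0.0581] size mm [70.4 66.2] ang 80.4 z 0.057
```

View pics/crop1.png

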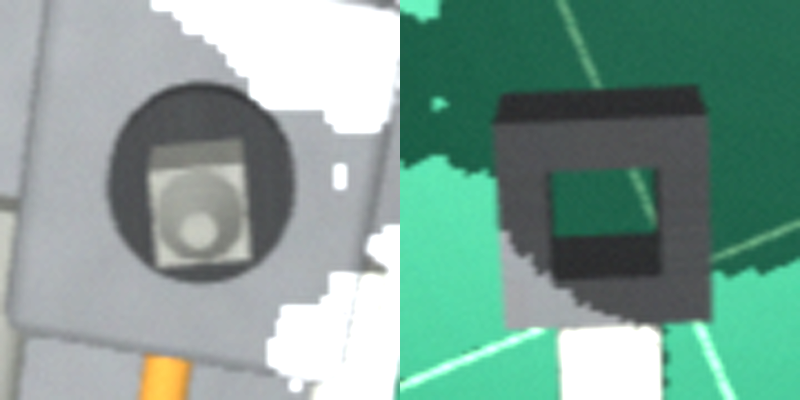

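```bash
python3 - <<'E'
from h import *
o=down(np.radians(69.6)); h=[.6258,-.2499]
bot.move_ptp([*h,.10],o); bot.move_l([*h,.004],vel=.08)
bot.close(); s=bot.get_state(); print("grip",s["grip_width"],s["ft_force"],s["t"])
bot.move_l([*h,.17],vel=.15)
y=np.radians(95); off=.05
c=np.array([.5404,.058])-off*np.array([np.cos(y),np.sin(y)])
bot.move_ptp([*c,.17],down(y)); bot.sleep(.2)
p,d,m,T=wrist(); np.savez("pics/wp.npz",p=p,d=d,T=T); cv2.imwrite("pics/wp.png",p[:,:,::-1])
s=bot.get_state(); print(s["tcp_pos"],np.degrees(yaw()),s["q"],s["grip_width"],s["ft_force"],s["t"])
P=cloud(d,m,T)
def rect(k,n):
    Q=P[k]; (c,sz,a)=cv2.minAreaRect((Q[:,:2]*1e4).astype(np.float32)); print(n,len(Q),np.round(np.array(c)/1e4,4),np.round(np.array(sz)/10,1),round(a,1),"z",np.median(Q[:,2]).round(4))
r=lambda c:np.hypot(P[...,0]-c[0],P[...,1]-c[1])
z=P[...,2]
for lo in(.069,.078): rect((d>0)&(r((.5404,.058))<.018)&(z>lo)&(z<.1),f"shaft{lo}")
rect((d>0)&(r((.5404,.058))<.02)&(z>.06)&(z<.07),"collar")
rect((d>0)&(r(c)<.03)&(z>.185)&(z<.21),"hub")
E
```

```text
grip 0.4095382447100804 [-1.37291862  0.45646386  3.33530098] 7.6167
[0.54506496 0.00727626 0.16971176] 94.89762164614761 [ 3.72939061e-01  1.96344480e-01 -3.62591476e-01  6.48172604e-05
 -1.01231742e+00  2.85409882e+00] 0.40883996578748283 [ 0.78957282 -0.14475082 -1.81111664] 10.175
shaft0.069 876 [0.541  0.0584] [15.7 15.8] 4.8 z 0.0844
shaft0.078 844 [0.541  0.0584] [15.7 15.8] 4.8 z 0.0846
collar 1730 [0.5409 0.0583] [33.5 33.6] 6.5 z 0.0642
hub 15665 [0.5452 0.002 ] [58.9 47.6] 4.5 z 0.1963
```

View pics/wp.png

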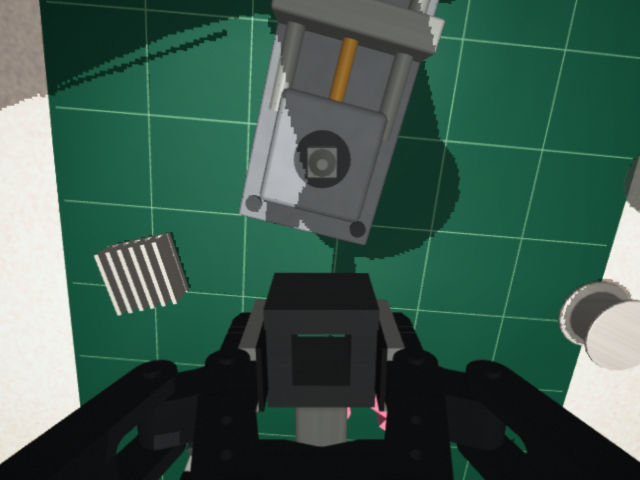

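```bash
python3 - <<'E'
from h import *
m=bot.camera_model("wrist");W=np.load("pics/wp.npz");d=W["d"];P=cloud(d,m,W["T"])
s=bot.get_state();A=R.from_rotvec(s["tcp_rot"]).as_matrix()
Q=(P-s["tcp_pos"])@A   # tool coords
k=(d>0)&(P[...,2]>.192)&(P[...,2]<.2)
for y0 in(-.014,-.012,0,.012,.014):
    q=Q[k&(abs(Q[...,1]-y0)<.0015)]; x=np.sort(q[:,0]); g=np.diff(x); i=g.argmax(); print(y0,"front",x[-5:].mean().round(4),"hole edges",x[i].round(4),x[i+1].round(4))
q=Q[k&(abs(Q[...,0])<.006)&(abs(Q[...,1])<.03)]; y=np.sort(q[:,1]); i=np.diff(y).argmax(); print("hole y",y[i],y[i+1],"outer",y[0],y[-1])
print("shaft tool",(np.array([.541,.0584,.09])-s["tcp_pos"])@A)
E
```

```text
-0.014 front 0.0183 hole edges -0.0181 -0.0178
-0.012 front 0.0181 hole edges -0.0054 -0.005
0 front 0.0181 hole edges -0.009 0.0086
0.012 front 0.0181 hole edges -0.0188 -0.0184
0.014 front 0.0181 hole edges -0.0064 -0.006
hole y -0.00935296761723369 0.00912267245585811 outer -0.02867361540745947 0.028305893156995696
shaft tool [0.05129866 0.0003483  0.07970227]
```

```bash
python3 - <<'E'
from h import *
o=down(np.radians(94.8)); c=[.541,.0584]
bot.move_l([*c,.17],o); bot.move_l([*c,.105],vel=.1)
for z in(.095,.09,.085,.08,.076,.073,.071,.0695,.0685,.0675):
    bot.move_l([*c,z],vel=.04); s=bot.get_state(); f=s["ft_force"]; print(z,np.round(s["tcp_pos"],4),np.round(f,1),np.round(s["moment"],2))
    if abs(f[2])>15 or np.linalg.norm(f)>25: break
print(s["t"],s["q"])
E
```

```text
0.095 [0.5409 0.0584 0.0948] [ 0.   0.1 -2.5] [ 0.01  0.06 -0.06]
0.09 [0.5408 0.0583 0.0897] [-0.1  0.2 -2.1] [ 0.05 -0.01 -0.01]
0.085 [0.5407 0.0583 0.0846] [-0.6  0.3 -2.1] [-0.04  0.01 -0.03]
0.08 [0.5408 0.0583 0.0797] [ 0.6  0.2 -1.6] [0.05 0.01 0.07]
0.076 [0.5408 0.0583 0.0757] [-0.3 -0.  -2.2] [-0.03  0.01  0.04]
0.073 [0.5409 0.0583 0.0728] [-0.4  0.4 -1.4] [ 0.01 -0.02 -0.  ]
0.071 [0.5409 0.0584 0.0709] [-0.2 -0.8 -2. ] [ 0.06  0.   -0.03]
0.0695 [0.541  0.0584 0.0694] [ 0.2 -0.2 -1.8] [ 0.02 -0.05  0.02]
0.0685 [0.541  0.0584 0.0694] [-4.2  0.5  7. ] [ 0.13  1.32 -0.05]
0.0675 [0.5411 0.0584 0.0693] [-6.5  0.7 16.5] [ 0.24  2.76 -0.03]
14.1833 [ 4.68024017e-01  3.08697984e-01 -4.81788571e-01  6.16094200e-04
 -7.79728777e-01  2.75761719e+00]
```

```bash
cat >> h.py <<'E'
def turn(q6,step=1.4,lim=.5):
    q=bot.get_state()["q"].copy()
    while abs(q6-q[5])>1e-3:
        q[5]+=np.clip(q6-q[5],-step,step); bot.move_j(q); s=bot.get_state()
        print("q6",round(q[5],3),"yaw",np.degrees(yaw()).round(1),"F",np.round(s["ft_force"],1),"M",np.round(s["moment"],2),"grip",round(s["grip_width"],3),"t",s["t"])
        if abs(s["moment"][2])>lim: print("STOP"); return True
    return False
E
python3 - <<'E'
from h import *
bot.move_l([.541,.0584,.0695],down(np.radians(94.8)),vel=.04)
q0=bot.get_state()["q"][5]; turn(q0-.3); turn(-2.9)
p,d,m,T=wrist(); cv2.imwrite("pics/t1.png",p[:,:,::-1])
E
```

```text
q6 2.458 yaw 77.8 F [ 0.4 -0.1 -0.5] M [-0.09 -0.1   0.03] grip 0.405 t 14.825
q6 1.062 yaw -2.2 F [ 0.4 -2.1 -0.2] M [-0.75 -0.46  0.  ] grip 0.411 t 16.0833
q6 -0.338 yaw -82.5 F [ 2.3 -3.4 -1.4] M [-1.24 -0.53 -0.  ] grip 0.411 t 17.35
q6 -1.738 yaw -162.7 F [-0.4 -3.3 -0.4] M [-1.24 -0.3   0.07] grip 0.412 t 18.6167
q6 -2.9 yaw 130.7 F [-1.  -1.2  0.5] M [-0.97 -0.09 -0.  ] grip 0.412 t 19.6917
```

View pics/t1.png

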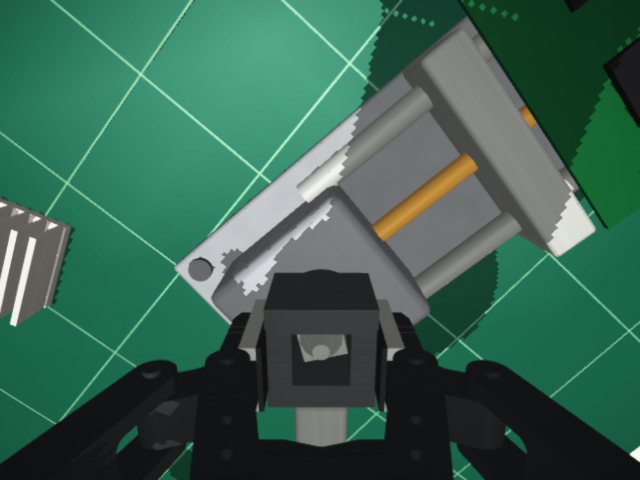

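The crank is on the shaft and the shaft is turning: jaw edge now at about (430,60)–(590,240), near the board, with a gap still left. I'll regrasp half a turn back.

```bash
cat >> h.py <<'E'
def regrasp(dq,c=(.541,.0584)):
    bot.let_go(); bot.move_l([*c,.165],vel=.15)
    q=bot.get_state()["q"].copy(); q[5]+=dq; bot.move_j(q)
    bot.move_l([*c,.0695],vel=.1); bot.close(); s=bot.get_state(); print("regrasp",s["tcp_pos"],s["grip_width"],np.round(s["ft_force"],1),s["t"])
E
python3 - <<'E'
from h import *
regrasp(np.pi)
q=bot.get_state()["q"][5]
turn(q-1.4) or turn(-1.9,.25) or turn(-2.9,.12)
p,d,m,T=wrist(); cv2.imwrite("pics/t2.png",p[:,:,::-1])
E
```

```text
regrasp [0.54109215 0.05842825 0.06997745] 0.4092220982457826 [-2.9  0.1  4.6] 25.3333
q6 -1.158 yaw -129.5 F [ 0.6 -1.6  1.3] M [-0.37 -0.36  0.05] grip 0.412 t 26.6
q6 -1.406 yaw -143.5 F [-0.5  0.1  1.9] M [-0.16 -0.11  0.06] grip 0.413 t 26.95
q6 -1.656 yaw -157.7 F [ 0.5 -1.4  0.9] M [-0.27 -0.19  0.02] grip 0.412 t 27.3
q6 -1.9 yaw -171.6 F [ 0.4 -1.   1.8] M [-0.32 -0.31 -0.03] grip 0.408 t 27.6417
q6 -2.012 yaw -178.1 F [ 1.9 -1.4  0.2] M [-0.45 -0.34 -0.  ] grip 0.41 t 27.8917
q6 -2.132 yaw 175.0 F [ 0.8 -1.2 -0.5] M [-0.57 -0.35 -0.04] grip 0.415 t 28.1417
q6 -2.252 yaw 168.1 F [ 1.2 -0.5  0.2] M [-0.56 -0.41  0.  ] grip 0.416 t 28.3917
q6 -2.372 yaw 161.3 F [ 0.4 -1.7  1.2] M [-0.56 -0.35 -0.03] grip 0.411 t 28.6417
q6 -2.492 yaw 154.4 F [ 1.6 -3.5 -0.2] M [-1.24 -0.68  0.07] grip 0.409 t 28.8917
q6 -2.612 yaw 147.5 F [ 2.9 -4.5  0.4] M [-1.66 -0.89  0.17] grip 0.411 t 29.1417
q6 -2.732 yaw 140.6 F [ 1.3 -3.5  0.1] M [-1.36 -0.45 -0.04] grip 0.414 t 29.3917
q6 -2.852 yaw 133.7 F [ 0.8 -3.   2.4] M [-1.33 -0.06 -0.05] grip 0.412 t 29.6417
q6 -2.9 yaw 130.9 F [-0.6 -3.4  3. ] M [-1.28  0.23 -0.02] grip 0.409 t 29.8917
```

View pics/t2.png

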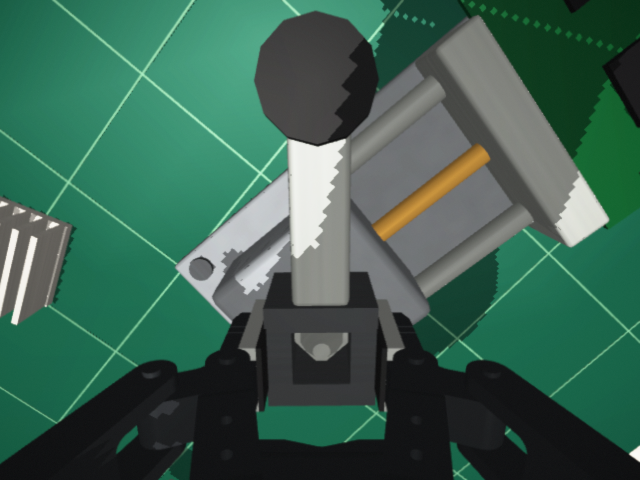

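Handle at (315,78), jaw edge now at about (480,20)–(605,225), closer to the board. No stop torque yet, so one more stroke.

```bash
python3 - <<'E'
from h import *
regrasp(np.pi)
q=bot.get_state()["q"][5]
turn(q-.7,.35) or turn(-2.9,.12)
s=bot.get_state();print(s["q"][5],s["tcp_pos"],s["grip_width"],s["t"])
p,d,m,T=wrist(); cv2.imwrite("pics/t3.png",p[:,:,::-1])
E
```

```text
regrasp [0.54096902 0.05829268 0.07004559] 0.4093814899320926 [-1.6 -0.8  5.2] 35.5333
q6 -0.108 yaw -69.2 F [-0.6 -0.1  0.7] M [-0.07 -0.11 -0.02] grip 0.412 t 35.9583
q6 -0.458 yaw -89.2 F [0.  0.4 0.8] M [ 0.02 -0.09  0.02] grip 0.403 t 36.3833
q6 -0.572 yaw -95.7 F [-0.5 -0.4  0.9] M [-0.07  0.08  0.03] grip 0.411 t 36.6333
q6 -0.692 yaw -102.5 F [-0.  -0.3  1. ] M [-0.05  0.07  0.03] grip 0.408 t 36.8833
q6 -0.812 yaw -109.4 F [0.1 0.1 0.1] M [-0.12  0.06  0.02] grip 0.409 t 37.1333
q6 -0.932 yaw -116.2 F [-0.4 -0.3  1. ] M [-0.09 -0.15  0.14] grip 0.412 t 37.3833
q6 -1.052 yaw -123.1 F [ 1.5 -0.3 -0.6] M [-0.14 -0.36  0.1 ] grip 0.411 t 37.6333
q6 -1.172 yaw -130.1 F [ 1.9 -1.3 -1. ] M [-0.34 -0.56  0.03] grip 0.418 t 37.8833
q6 -1.292 yaw -136.9 F [ 2.4 -0.2 -1.3] M [-0.18 -0.72 -0.03] grip 0.407 t 38.1333
q6 -1.412 yaw -143.8 F [ 1.9  0.4 -0.2] M [-0.16 -0.93 -0.03] grip 0.412 t 38.3833
q6 -1.532 yaw -150.6 F [ 2.9 -0.7 -2.2] M [-0.05 -0.91 -0.03] grip 0.41 t 38.6333
q6 -1.652 yaw -157.5 F [ 2.  -0.3 -0.7] M [-0.06 -1.11 -0.08] grip 0.407 t 38.8833
q6 -1.772 yaw -164.4 F [ 2.
[... 245 characters left out ...]
 0.6  2.5] M [0.11 0.08 0.  ] grip 0.407 t 39.8833
q6 -2.252 yaw 168.1 F [-0.4 -0.4  3. ] M [ 0.12  0.06 -0.08] grip 0.408 t 40.1333
q6 -2.372 yaw 161.3 F [ 0.4 -0.5  1.1] M [-0.1  -0.43 -0.01] grip 0.41 t 40.3833
q6 -2.492 yaw 154.4 F [ 2.8 -1.5  0.4] M [-0.45 -0.82  0.07] grip 0.407 t 40.6333
q6 -2.612 yaw 147.5 F [ 4.  -1.3  0.3] M [-0.63 -1.05  0.21] grip 0.414 t 40.8833
q6 -2.732 yaw 140.6 F [ 3.5 -2.  -0.2] M [-0.86 -1.39 -0.05] grip 0.411 t 41.1333
q6 -2.852 yaw 133.7 F [ 2.7 -1.7  0.8] M [-0.21 -0.65 -0.05] grip 0.408 t 41.3833
q6 -2.9 yaw 130.8 F [1.5 0.5 1.3] M [-0.14 -0.47  0.16] grip 0.412 t 41.6333
-2.8953143650484456 [0.54100746 0.05837772 0.0701219 ] 0.4117223940643492 41.6333
```

View pics/t3.png

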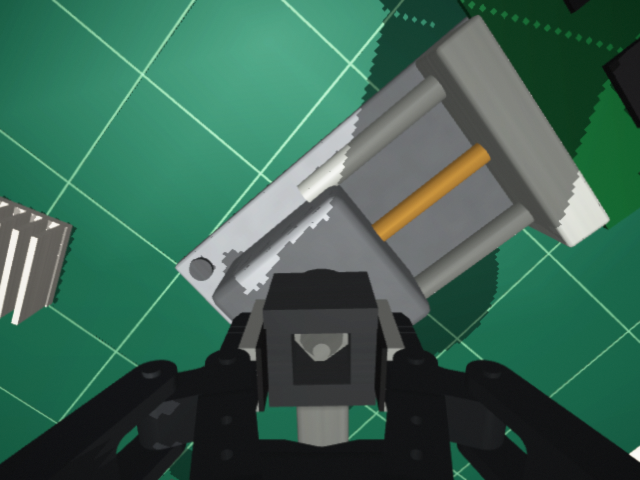

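```bash
python3 - <<'E'
from h import *
p,d,m,T=wrist(); np.savez("pics/w3.npz",p=p,d=d,T=T)
V=np.load("pics/wv.npz"); B=np.load("pics/wp.npz")
a=np.radians(80.4); e=np.array([np.cos(a),np.sin(a)]); f=np.array([e[1],-e[0]])
for n,dd,TT in(("before",V["d"],V["T"]),("before2",B["d"],B["T"]),("now",d,T)):
    P=cloud(dd,m,TT); r=P[...,:2]-[.541,.0584]; s=r@e; x=r@f
    print(n)
    for x0 in(-.02,.02,.03):
        k=(dd>0)&(abs(x-x0)<.003)&(s>.035)&(s<.2)&(P[...,2]<.08)
        b=(s[k]//.002).astype(int); print(x0,[(int(i*2),int(1000*np.median(P[...,2][k][b==i]))) for i in np.unique(b)])
P=cloud(d,m,T);st=bot.get_state();A=R.from_rotvec(st["tcp_rot"]).as_matrix();Q=(P-st["tcp_pos"])@A
k=(d>0)&(abs(Q[...,0])<.017)&(abs(Q[...,0])>.011)&(abs(Q[...,1])<.016)
for sg in(1,-1): print("hub top z",sg,np.median(P[...,2][k&(Q[...,0]*sg>0)]))
k=(d>0)&(np.hypot(Q[...,0],Q[...,1])<.0085); print("in hole z pct",np.percentile(P[...,2][k],[5,50,95]))
c=p[260:410,245:395]; cv2.imwrite("pics/crop2.png",np.clip(cv2.resize(c,(600,600),interpolation=2).astype(float)*2,0,255).astype(np.uint8)[:,:,::-1])
E
```

```text
before
-0.02 [(48, 11), (50, 10), (52, 10), (54, 10), (56, 11), (58, 11), (60, 11), (62, 11), (64, 11), (66, 11), (68, 10), (70, 10), (72, 28), (74, 33), (76, 48), (78, 49), (80, 49), (82, 49), (84, 49), (86, 49), (88, 48), (90, 48), (92, 49), (112, 11), (114, 38), (116, 39), (118, 11), (120, 39), (122, 39), (124, 25), (126, 40), (128, 39), (130, 40), (132, 40), (134, 39), (136, 40), (138, 40), (140, 40), (142, 40), (144, 40), (146, 40), (148, 40), (150, 40), (152, 40), (154, 40), (156, 40), (158, 40), (160, 40), (162, 40), (164, 40), (166, 40), (168, 40), (170, 40), (172, 40), (174, 40), (176, 40), (178, 40), (180, 40), (182, 40), (184, 40), (186, 40), (188, 41), (190, 45), (192, 46), (194, 49), (196, 49), (198, 40)]
0.02 [(48, 11), (50, 10), (52, 10), (54, 10), (56, 11), (58, 10), (60, 11), (62, 10), (64, 10), (66, 10), (68, 11), (70, 11), (72, 27), (74, 36), (76, 48), (78, 49), (80, 49), (82, 49), (84, 49), (86, 49), (88, 48), (90, 48), (92, 49), (112, 11), (114, 38), (116, 11), (118, 39), (120, 39), (122, 39), (124, 39), (126, 26), (128, 39), (130, 40), (132, 40), (134, 40), (136
[... 3433 characters left out ...]
03 [(34, 22), (36, 23), (38, 23), (40, 22), (42, 22), (44, 21), (46, 22), (48, 22), (50, 22), (52, 22), (54, 22), (56, 23), (58, 22), (60, 22), (62, 22), (64, 22), (66, 23), (68, 22), (70, 22), (72, 21), (74, 23), (76, 22), (78, 22), (80, 22), (82, 23), (84, 22), (86, 22), (88, 22), (90, 23), (92, 21), (94, 33), (96, 49), (98, 48), (100, 48), (102, 48), (104, 49), (106, 48), (108, 48), (110, 48), (112, 48), (114, 47), (116, 40), (118, 40), (120, 40), (122, 40), (124, 39), (126, 40), (128, 39), (130, 40), (132, 39), (134, 39), (136, 40), (138, 40), (140, 40), (142, 39), (144, 39)]
hub top z 1 0.14717062911240736
hub top z -1 0.09609264507260672
in hole z pct [0.08211713 0.08825796 0.09155192]
```

View pics/crop2.png

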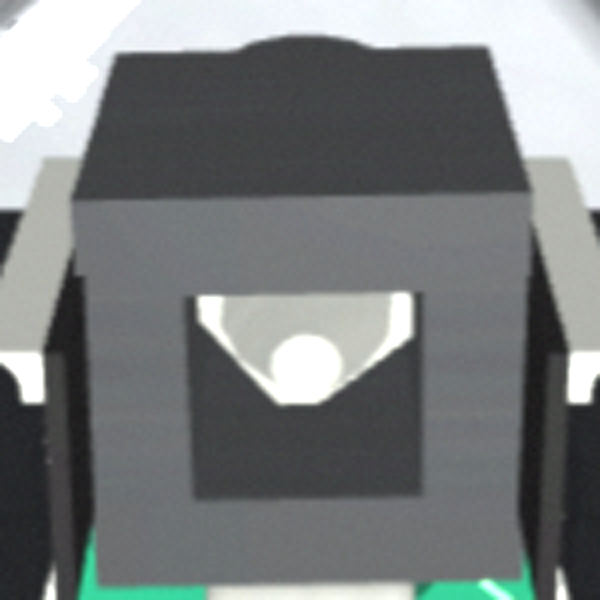

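The depth profiles show the jaw has advanced 20 mm and now meets the board edge with no gap. The hub top is at 97 mm, so the crank is fully down. The crop shows the shaft stopped and about 40° behind the socket: I wound past the stop and the hub corners wedged. I'll turn back into the free play, press lightly against the stop, ease off and release.

```bash
python3 - <<'E'
from h import *
q=lambda deg: bot.get_state()["q"][5]+np.radians(deg-np.degrees(yaw())%360)
turn(q(165),.3,9); turn(q(154),.1,9)
print("held",np.mean([ (bot.sleep(.05),bot.get_state()["moment"][2])[1] for _ in range(10)]))
turn(q(160),.3,9)
bot.let_go(); bot.move_l([.541,.0584,.165],vel=.15)
c=np.array([.541,.0584])-.03*np.array([np.cos(yaw()),np.sin(yaw())]); bot.move_l([*c,.22],vel=.15)
p,d,m,T=wrist(); np.savez("pics/w4.npz",p=p,d=d,T=T); cv2.imwrite("pics/t4.png",p[:,:,::-1])
P=cloud(d,m,T); a=np.radians(80.4); e=np.array([np.cos(a),np.sin(a)]); f=np.array([e[1],-e[0]])
r=P[...,:2]-[.541,.0584]; s=r@e; x=r@f; z=P[...,2]
for x0 in(-.02,.02):
    k=(d>0)&(abs(x-x0)<.003)&(z<.06)
    w=s[k&(z>.045)&(s<.14)&(s>.06)]; g=s[k&(abs(z-.04)<.002)&(s>.1)]
    print("jaw",w.min(),w.max(),"board from",g.min() if len(g) else None,"bed-level pts in 112..120:",(k&(z<.03)&(s>.112)&(s<.12)).sum())
k=(d>0)&(np.hypot(r[...,0],r[...,1])<.03)&(z>.088)&(z<.105); Q=P[k]
print("hub z pct",np.percentile(Q[:,2],[5,50,95]),"fit plane",np.linalg.lstsq(np.c_[Q[:,:2]-Q[:,:2].mean(0),np.ones(len(Q))],Q[:,2],rcond=None)[0])
print(cv2.minAreaRect((Q[:,:2]*1e4).astype(np.float32)),bot.get_state()["t"])
E
```

```text
q6 -2.597 yaw 147.8 F [ 1.8 -0.3  1.2] M [-0.27 -0.52  0.08] grip 0.406 t 42.125
q6 -2.299 yaw 164.6 F [ 1.3 -0.8  1.5] M [-0.47 -0.52  0.02] grip 0.406 t 42.5083
q6 -2.406 yaw 158.9 F [ 2.1 -1.1  1.4] M [-0.29 -0.5  -0.02] grip 0.41 t 42.7583
q6 -2.491 yaw 154.2 F [1.1 0.  1.6] M [-0.21 -0.43 -0.11] grip 0.41 t 43.0083
held 0.026678326059569008
q6 -2.387 yaw 159.9 F [ 1.1 -0.4  2.1] M [-0.14 -0.41  0.02] grip 0.409 t 43.7583
jaw 0.09296962003648558 0.11323174434171293 board from 0.11557476036871911 bed-level pts in 112..120: 0
jaw 0.09292460043445903 0.11300111400940982 board from 0.11591241841363262 bed-level pts in 112..120: 0
hub z pct [0.09075056 0.09597084 0.0971471 ] fit plane [ 0.0058585  -0.00627201  0.0955521 ]
((5464.54833984375, 563.2362060546875), (360.89947509765625, 482.5625305175781), 70.37797546386719) 45.7083
```

View pics/t4.png

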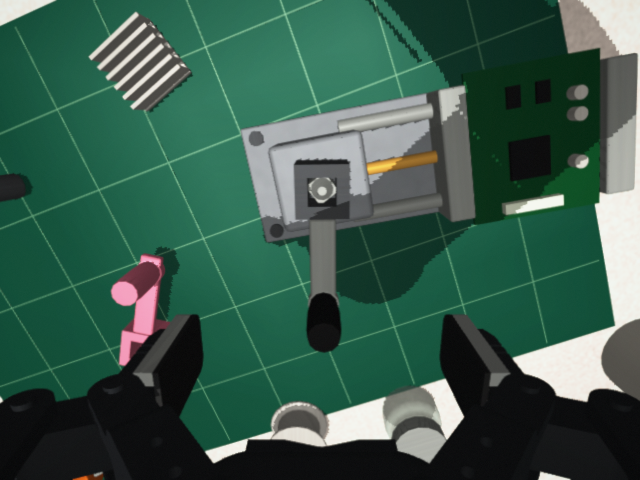

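```bash
python3 - <<'E'
from h import *
m=bot.camera_model("wrist"); a=np.radians(80.4); e=np.array([np.cos(a),np.sin(a)]); f=np.array([e[1],-e[0]])
for n in("wv","w3","w4"):
    W=np.load(f"pics/{n}.npz");d=W["d"];P=cloud(d,m,W["T"]);r=P[...,:2]-[.541,.0584];s=r@e;x=r@f;z=P[...,2]
    for x0 in(-.02,.02):
        k=(d>0)&(abs(x-x0)<.004)&(z<.06)&(z>.045)&(s<.14)&(s>.06); print(n,"jaw pct",np.percentile(s[k],[0.5,2,50,98,99.5]).round(4))
p=np.load("pics/w4.npz")["p"][150:225,285:360]
cv2.imwrite("pics/crop3.png",np.clip(cv2.resize(p,(600,600),interpolation=2).astype(float)*1.6,0,255).astype(np.uint8)[:,:,::-1])
k=(np.hypot(r[...,0],r[...,1])<.012)&(z<.089)&(z>.079)&(d>0);Q=P[k]
print(len(Q),cv2.minAreaRect((Q[:,:2]*1e4).astype(np.float32)))
E
```

```text
wv jaw pct [0.0734 0.0736 0.0823 0.0926 0.0933]
wv jaw pct [0.0737 0.0739 0.0822 0.0926 0.093 ]
w3 jaw pct [0.0944 0.0946 0.1039 0.1136 0.1142]
w3 jaw pct [0.0945 0.0947 0.104  0.1136 0.114 ]
w4 jaw pct [0.0931 0.0932 0.1026 0.1124 0.1128]
w4 jaw pct [0.093  0.0932 0.1026 0.1124 0.1128]
486 ((5419.60986328125, 579.9983520507812), (190.74444580078125, 172.28329467773438), 70.7870864868164)
```

View pics/crop3.png

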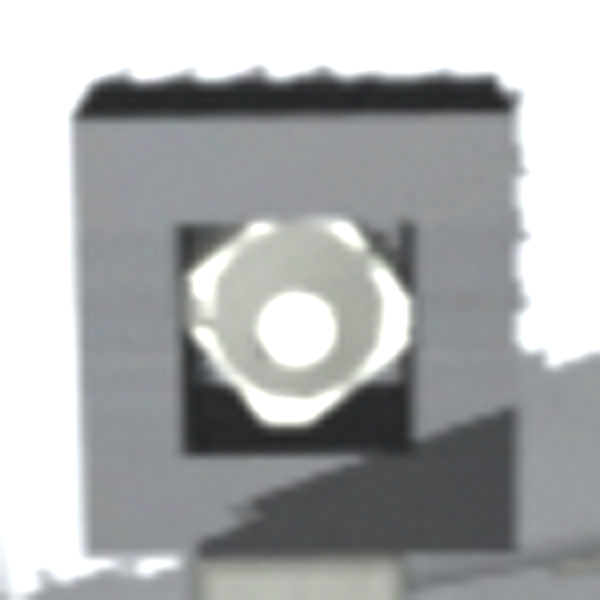

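Turning back dragged the jammed shaft with it: the jaw moved back 1.3 mm, and the crop shows the square about 45° askew in the socket. I'll regrasp and wind clockwise back to the stop, then on until the socket drops into alignment, and check before releasing.

```bash
cat >> h.py <<'E'
def jaw():
    a=np.radians(80.4); e=np.array([np.cos(a),np.sin(a)]); f=np.array([e[1],-e[0]])
    p,d,m,T=wrist(); P=cloud(d,m,T); r=P[...,:2]-[.541,.0584]; s=r@e; x=r@f; z=P[...,2]
    k=(d>0)&(abs(abs(x)-.02)<.006)&(z<.06)&(z>.045)&(s<.14)&(s>.06)
    print("jaw",np.percentile(s[k],[.5,2,50,98,99.5]).round(4) if k.any() else "unseen"); return p,d,P
E
python3 - <<'E'
from h import *
q=lambda deg: bot.get_state()["q"][5]+np.radians(deg-np.degrees(yaw()))
regrasp(np.pi); jaw()
for t in(-50,-80,-100,-112): turn(q(t),.35,9); p,d,P=jaw(); cv2.imwrite(f"pics/u{-t}.png",p[:,:,::-1])
cs=[cv2.resize(cv2.imread(f"pics/u{t}.png")[270:410,250:390],(390,290)) for t in(50,80,100,112)]
cv2.imwrite("pics/u.png",np.clip(np.vstack([np.hstack(cs[:2]),np.hstack(cs[2:])])*1.8,0,255))
print(bot.get_state()["t"])
E
```

```text
regrasp [0.54108094 0.0582547  0.07005077] 0.4114235609627543 [-2.  -0.1  6. ] 50.7583
jaw [0.0927 0.0929 0.1022 0.1122 0.1129]
q6 0.405 yaw -39.8 F [-1.8  1.3  0.8] M [ 0.07  0.15 -0.05] grip 0.413 t 51.2333
q6 0.23 yaw -49.6 F [-0.4 -0.5  1. ] M [-0.16 -0.01 -0.03] grip 0.41 t 51.525
jaw [0.0982 0.099  0.1068 0.1131 0.1134]
q6 -0.114 yaw -69.3 F [-0.2  0.9  0.6] M [ 0.41  0.13 -0.02] grip 0.416 t 52.0
q6 -0.294 yaw -79.6 F [-0.2  0.9 -0.1] M [ 0.38 -0.02 -0.07] grip 0.411 t 52.2917
jaw unseen
q6 -0.637 yaw -99.3 F [-0.4 -0.1 -0.4] M [ 0.01 -0.1   0.01] grip 0.408 t 52.7667
q6 -0.643 yaw -99.9 F [-0.  -0.3  0.3] M [-0.05 -0.26  0.01] grip 0.41 t 53.0167
jaw unseen
q6 -0.852 yaw -111.7 F [-0.4  1.4  1.2] M [ 0.06  0.11 -0.02] grip 0.407 t 53.3833
jaw unseen
53.4333[ WARN:0@23.006] global loadsave.cpp:1063 imwrite_ Unsupported depth image for selected encoder is fallbacked to CV_8U.
```

No viewer pictures left, so I'll measure the shaft angle in the socket from the depth data.

```bash
cat >> h.py <<'E'
def shaftang(P,d):
    r=P[...,:2]-[.541,.0584]; z=P[...,2]; k=(d>0)&(np.hypot(r[...,0],r[...,1])<.013)&(z>.0785)&(z<.0865); q=r[k]
    c=cv2.minAreaRect((P[...,:2][k]*1e4).astype(np.float32))
    R0=np.hypot(*q.T); an=np.degrees(np.arctan2(q[:,1],q[:,0]))
    h=[(int(b),round(1000*R0[(an>=b)&(an<b+15)].max(),1)) for b in range(-180,180,15) if ((an>=b)&(an<b+15)).any()]
    print("shaft n",k.sum(),np.round(c[0],0),np.round(c[1],0),round(c[2],1),"yaw",np.degrees(yaw()).round(1)); print(h)
E
python3 - <<'E'
from h import *
W=np.load("pics/wp.npz"); m=bot.camera_model("wrist"); shaftang(cloud(W["d"],m,W["T"]),W["d"])
W=np.load("pics/w4.npz"); shaftang(cloud(W["d"],m,W["T"]),W["d"])
p,d,P=jaw(); shaftang(P,d)
E
```

```text
shaft n 529 [5411.  583.] [157. 158.] 4.5 yaw -111.7
[(-180, np.float64(7.8)), (-165, np.float64(8.4)), (-150, np.float64(10.1)), (-135, np.float64(11.0)), (-120, np.float64(9.4)), (-105, np.float64(8.0)), (-90, np.float64(7.8)), (-75, np.float64(8.4)), (-60, np.float64(9.8)), (-45, np.float64(11.1)), (-30, np.float64(9.2)), (-15, np.float64(8.2)), (0, np.float64(7.8)), (15, np.float64(8.4)), (30, np.float64(10.0)), (45, np.float64(10.8)), (60, np.float64(9.0)), (75, np.float64(8.1)), (90, np.float64(7.7)), (105, np.float64(8.3)), (120, np.float64(9.7)), (135, np.float64(10.8)), (150, np.float64(9.4)), (165, np.float64(8.0))]
shaft n 391 [5420.  580.] [191. 172.] 70.8 yaw -111.7
[(-180, np.float64(8.0)), (-165, np.float64(8.3)), (-150, np.float64(12.2)), (-135, np.float64(10.5)), (-120, np.float64(9.7)), (-105, np.float64(8.6)), (-90, np.float64(8.2)), (-75, np.float64(12.9)), (-60, np.float64(12.4)), (-45, np.float64(10.4)), (-30, np.float64(9.5)), (-15, np.float64(10.0)), (0, np.float64(11.3)), (15, np.float64(12.9)), (30, np.float64(12.3)), (45, np.float64(10.3)), (60, np.float64(9.5)), (75, np.float64(9.8)), (90, np.float64(11.2)), (105, np.float64(11.9)), (120, np.float64(8.4)), (135, np.float64(8.1)), (150, np.float64(7.6)), (165, np.float64(7.8))]
jaw unseen
shaft n 1065 [5420.  613.] [143. 192.] 69.3 yaw -111.8
[(-180, np.float64(7.1)), (-165, np.float64(6.2)), (-90, np.float64(4.7)), (-75, np.float64(5.9)), (-60, np.float64(6.8)), (-45, np.float64(10.1)), (-30, np.float64(9.6)), (-15, np.float64(10.0)), (0, np.float64(11.2)), (15, np.float64(13.0)), (30, np.float64(12.2)), (45, np.float64(10.6)), (60, np.float64(9.9)), (75, np.float64(10.5)), (90, np.float64(12.1)), (105, np.float64(13.0)), (120, np.float64(12.0)), (135, np.float64(10.4)), (150, np.float64(9.8)), (165, np.float64(10.1))]
```

```bash
cat >> h.py <<'E'
def shaftimg(p,T,n):
    m=bot.camera_model("wrist"); v,u=np.mgrid[:480,:640]
    X=toplane(m,T,np.c_[u.ravel(),v.ravel()],.083).reshape(480,640,3)[...,:2]-[.541,.0584]
    g=p.astype(int).max(2); rr=np.hypot(X[...,0],X[...,1]); ro=rr<.0125
    t,_=cv2.threshold(g[ro].astype(np.uint8),0,255,cv2.THRESH_OTSU)
    lab=cv2.connectedComponents(((g>t)&ro).astype(np.uint8))[1]; l=lab[rr<.004]; l=np.bincount(l[l>0]).argmax()
    q=X[lab==l]; an=np.degrees(np.arctan2(q[:,1],q[:,0])); R0=np.hypot(*q.T)
    print(n,"thr",t,"n",len(q),[(int(b),float(round(1000*np.percentile(R0[(an>=b)&(an<b+15)],98),1))) for b in range(-180,180,15) if ((an>=b)&(an<b+15)).any()])
E
python3 - <<'E'
from h import *
W=np.load("pics/wp.npz"); shaftimg(W["p"],W["T"],"ref 4.8deg")
W=np.load("pics/w4.npz"); shaftimg(W["p"],W["T"],"w4")
W=np.load("pics/w3.npz"); shaftimg(W["p"],W["T"],"w3")
m=bot.camera_model("wrist")
for t,y in((50,-49.6),(80,-79.6),(100,-99.9),(112,-111.7)):
    T=np.eye(4);T[:3,:3]=R.from_rotvec(down(np.radians(y))).as_matrix();T[:3,3]=[.541,.0584,.070]
    shaftimg(cv2.imread(f"pics/u{t}.png"),T@m["mount"],f"u{t}")
E
```

```text
ref 4.8deg thr 66.0 n 894 [(-180, 8.3), (-165, 9.0), (-150, 10.3), (-135, 11.3), (-120, 9.6), (-105, 8.5), (-90, 8.2), (-75, 8.7), (-60, 10.2), (-45, 10.9), (-30, 9.2), (-15, 8.1), (0, 7.7), (15, 8.2), (30, 9.5), (45, 10.4), (60, 8.9), (75, 8.0), (90, 7.7), (105, 8.4), (120, 9.5), (135, 10.8), (150, 9.7), (165, 8.6)]
w4 thr 131.0 n 82 [(-180, 2.3), (-165, 2.6), (-150, 3.2), (-135, 2.9), (-120, 3.5), (-105, 3.6), (-90, 4.1), (-75, 3.9), (-60, 4.6), (-45, 4.3), (-30, 4.0), (-15, 4.1), (0, 3.8), (15, 3.7), (30, 3.2), (45, 2.6), (60, 2.5), (75, 2.6), (90, 2.0), (105, 2.4), (120, 0.9), (135, 2.2), (150, 2.1), (165, 1.4)]
w3 thr 82.0 n 1051 [(-180, 3.4), (-165, 7.9), (-150, 9.8), (-135, 9.2), (-120, 8.0), (-105, 8.0), (-90, 8.4), (-75, 9.2), (-60, 9.0), (-45, 8.6), (-30, 7.7), (-15, 7.5), (0, 8.0), (15, 9.1), (30, 9.0), (45, 9.0), (60, 5.6), (75, 2.7), (90, 2.0), (105, 1.6), (120, 1.6), (135, 1.6), (150, 1.8), (165, 2.3)]
u50 thr 81.0 n 1083 [(-180, 7.7), (-165, 8.4), (-150, 9.4), (-135, 9.7), (-120, 6.2), (-105, 3.8), (-90, 2.8), (-75, 2.5), (-60, 2.3), (-45, 2.4), (-30, 2.6), (-15, 3.3),
[... 364 characters left out ...]
75, 7.3), (90, 7.5), (105, 8.2), (120, 9.6), (135, 9.7), (150, 8.4), (165, 7.9)]
u100 thr 76.0 n 1092 [(-180, 8.3), (-165, 5.0), (-150, 3.3), (-135, 2.6), (-120, 2.4), (-105, 2.3), (-90, 2.3), (-75, 2.8), (-60, 3.8), (-45, 6.2), (-30, 8.0), (-15, 7.8), (0, 8.0), (15, 8.9), (30, 9.9), (45, 8.7), (60, 7.6), (75, 7.8), (90, 7.5), (105, 8.3), (120, 10.3), (135, 10.0), (150, 8.5), (165, 8.2)]
u112 thr 75.0 n 1103 [(-180, 5.9), (-165, 3.6), (-150, 2.8), (-135, 2.8), (-120, 2.2), (-105, 2.4), (-90, 2.6), (-75, 3.6), (-60, 5.3), (-45, 8.3), (-30, 7.8), (-15, 7.7), (0, 8.2), (15, 9.3), (30, 10.0), (45, 8.3), (60, 7.8), (75, 7.5), (90, 7.5), (105, 8.9), (120, 10.4), (135, 9.6), (150, 8.5), (165, 8.3)]
```

The shaft orientation stays at about 81.5° (the stop predicts 80.4°) while the socket turned from -80° to -112°. So the shaft is against its stop, with the socket aligned within its play. I'll press lightly, ease off, release and check.

```bash
python3 - <<'E'
from h import *
q=lambda deg: bot.get_state()["q"][5]+np.radians(deg-np.degrees(yaw()))
turn(q(-115),.35,9); turn(q(-106),.35,9)
bot.let_go(); bot.move_l([.541,.0584,.165],vel=.15)
y=yaw(); c=np.array([.541,.0584])-.02*np.array([np.cos(y),np.sin(y)]); bot.move_l([*c,.22],vel=.2)
s=bot.get_state(); p,d,P=jaw(); print("t",s["t"]); cv2.imwrite("pics/end.png",p[:,:,::-1])
m=bot.camera_model("wrist");T=np.eye(4);T[:3,:3]=R.from_rotvec(s["tcp_rot"]).as_matrix();T[:3,3]=s["tcp_pos"]; shaftimg(p,T@m["mount"],"end")
r=P[...,:2]-[.541,.0584]; z=P[...,2]
k=(d>0)&(np.hypot(r[...,0],r[...,1])<.03)&(z>.092)&(z<.105); print("hub",np.percentile(z[k],[5,50,95]),cv2.minAreaRect((P[...,:2][k]*1e4).astype(np.float32)))
a=np.radians(80.4); e=np.array([np.cos(a),np.sin(a)]); f=np.array([e[1],-e[0]]); sv=r@e;x=r@f
for lo in np.arange(.108,.122,.001):
    k=(d>0)&(abs(abs(x)-.02)<.006)&(abs(sv-lo)<.0005); print(round(lo*1000),(np.median(z[k])*1000).round(1) if k.any() else "-",end="; ")
E
```

```text
q6 -0.904 yaw -114.8 F [-0.1 -0.9 -0. ] M [ 0.06 -0.12  0.12] grip 0.412 t 53.7333
q6 -0.747 yaw -106.1 F [ 0.6 -0.4  0.7] M [-0.06 -0.02  0.07] grip 0.412 t 54.0083
jaw [0.0942 0.0944 0.1031 0.1137 0.1142]
t 55.7833
end thr 102.0 n 417 [(-180, 8.9), (-165, 10.1), (-150, 10.7), (-135, 8.8), (-120, 8.2), (-105, 8.2), (-90, 8.9), (-75, 10.8), (-60, 11.2), (-45, 9.4), (-30, 7.8), (-15, 4.2), (0, 3.7), (15, 3.3), (30, 3.3), (45, 3.5), (60, 3.9), (75, 3.9), (90, 7.4), (105, 9.4), (120, 10.5), (135, 9.8), (150, 8.3), (165, 8.3)]
hub [0.09477462 0.09609836 0.09722873] ((5389.4990234375, 525.5258178710938), (474.8387145996094, 360.52960205078125), 74.53702545166016)
108 49.0; 109 49.3; 110 49.2; 111 49.0; 112 49.3; 113 48.7; 114 48.5; 115 -; 116 -; 117 -; 118 41.4; 119 40.6; 120 40.4; 121 40.4;
```

```bash
python3 -c "
from plant import bot
bot.finish_job(); print(bot.get_state()['t'])"
```

```text
the job is handed in; nothing more can be done
the job is handed in; nothing more can be done
```

The large crank is fully down on the vise shaft, and the jaw is wound clockwise up against the edge of the board. I handed the job in with the arm clear at about 56 s of the 72 s allowed. The small crank and the pink look-alike were never touched.

**Final checks:**
- **Jaw:** it moved about 21 mm. Its front face is at 114 mm along the bed, and the board edge measured about 114–116 mm. In the last view the jaw hid the board edge itself, so contact rests on an earlier depth view with the jaw at the same position, which showed no gap.
- **Shaft:** its angle is within about 2° of the predicted stop.
- **Crank:** the hub top is at about 97 mm, which is fully home. The socket sits within its free play on the square.

**What went wrong on the way:**
- **Missed stop:** the wrist moment did not show the stop. I wound the crank more than half a turn past it, and the socket slipped around the square and jammed about 40° off.
- **Jaw pulled back:** turning back to free it drew the jaw away by 1.3 mm. I wound clockwise again to the stop and on until the socket lined up, pressed lightly, eased off and released.

I had used all the viewer pictures by then, so the final checks are measurements from the camera data only.

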